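# Clear the tape core onto its stand and work the straightedge out of the tool trough

## Task

First lift the black tape core out of the mouth of the tool trough, push it fully down onto the upright spigot of the tape stand and let go of it. Then take the wooden straightedge lying in the trough, which is longer than the mouth: slide it under the long cover, tilt its other end up through the mouth and draw it out, and finish still holding it motionless in the gripper, with every part of it at least 8 cm above the trough's covers. Leave the other things on the table where they are, and the core on its spigot.

Things in the scene. Friction and masses are not known exactly. Their poses are not given: they have to be found in the camera images.
- trough: fixed grey steel trough, 200 (x) x 385 (y, its length) x 79 high; origin: centre of its underside. Floor 4 thick, walls 5; inside 190 x 375, 70 from floor to the covers' underside. Fixed aluminium covers 5 thick, tops 79 above the table: a short one over the last 40 at the inner -y end, a long one over the last 165 at the +y end; between them the mouth, 190 wide x 170 long
- trough_mouth (a point): centre of the trough's mouth, level with the upper face of the covers; at y = -62.5 in the trough's frame; axes as the trough's. Two cross ribs, 15 high and 10 thick, run across the trough's floor at y = -127.5 (just inside the mouth) and y = +62.5 (under the long cover)
- bar_centre (a point): centre of the wooden straightedge with brass ends, a plain bar 24 wide (its x) x 300 long (its y) x 20 high (z), about 0.14 kg; it lies on the two ribs, its underside 19 above the table, about parallel to the trough, its two ends under the two covers, on the -x side of the mouth
- bar_end_near (a point): centre of the straightedge's end face at its -y end, which lies under the short cover; axes as the bar's
- bar_end_far (a point): centre of the straightedge's end face at its +y end, which lies under the long cover; axes as the bar's
- core_centre (a point): centre (half-way up) of the black plastic tape core, an upright tube 50 outside diameter, 36 bore, 100 high, about 0.07 kg; it stands on the trough's floor in the mouth, on the +x side beside the straightedge, and sticks out 25 above the covers; z along its axis
- spigot_foot (a point): foot of the fixed tape stand's spigot, on its axis and on the top face of its round flange (72 diameter), 14 above the table; the core's lower rim rests here when fully home (core centre 50 above). Spigot: aluminium, upright, 31 diameter, 70 high, top 12 tapering to 18 diameter; square base 110 x 110 x 10
- spigot_tip (a point): centre of the top of the spigot, 84 above the table
- glue_jar: bystander: brown jar with white cap, 68 diameter, 85 high; origin under its centre
- weight: bystander: brass weight with a knob, 38 diameter, 48 high, loose between trough and stand; origin under its centre
- small_collar: bystander: small black ring, 38 diameter, 28 bore, 30 high; origin under its centre
- mallet: bystander: hammer lying beyond the trough
- shears: bystander: black-handled shears, 190 long, lying beyond the stand
- rivet_cup: bystander: white cup, 64 diameter, 50 high; origin under its centre
Not all that is in view belongs to the job. Of the things like the part that bears core_centre, leave any that is yellow; of the rest the larger one is meant. What is shaped like the part that bears spigot_foot but yellow is not meant.

How it is judged:
By the outcome, as a careful person would: the job done as asked, in the order asked, and still so for the second after the job is handed in, while the arm keeps its last pose, push and grip.
It also fails if it takes over 64 s, if anything falls off the work surface, if the arm or the gripper's body presses on something with over 40 N, if the wrist force passes 120 N, or if a joint passes its speed limit or range.

## Robot

A 7-joint arm with a two-finger parallel gripper is mounted at the origin on the work surface. World frame = base frame: x ahead of the robot, y to its left, z up, the work surface at z = 0. Lengths are in m, angles in rad, forces in N, time in s.
With the tool pointing down it reaches from about 0.4 to 0.85 m from the base axis. Payload 4.5 kg.
Tool frame: the origin (TCP) lies at the centre of the arm's flange, where the gripper is bolted on; the fingertips stand nose_length ahead of it and the grasp point (between the pads) lies 147 mm ahead of it (nose_length is the distance from the TCP to the fingertips, in m); z points along the fingers, y is the line along which they close (so a half turn about z gives the same grasp; the last joint's range is limited). The gripper opens to 88 mm and grips with 3 to 60 N. Pads are 18 mm wide; open, the fingers measure 123 mm over their backs; the gripper's body (75 mm by 187 mm) begins 45 mm behind the grasp point.
Start: joints at [-1.093, 0.689, -0.195, 1.565, 0.157, 0.902, -0.215], TCP at [0.268, 0.564, 0.405] pointing down, gripper open.
Joint ranges: [-3.01, 3.01], [-0.46, 2.08], [-1.47, 1.51], [0.13, 2.56], [-1, 4.14], [0.04, 2.09], [-2.66, 2.66]. Speed limits (rad/s): [2.57, 2.57, 3.14, 3.14, 3.14, 3.14, 3.14].

## Interface

Orientations are given as a unit quaternion [x, y, z, w].
In Python, from plant import * gives the robot as it stands.
- The arm moves only by the tool play_rows, never from a script. Its argument "rows" is a list that holds one entry, the list of rows, each a list of 6 numbers: the shift along the tool's x, y, z normalised to -1 to 1, where 1 is 0.5 m, then the turn, a rotation vector about the tool's x, y, z normalised to -1 to 1, where 1 is 0.5 rad. A call has 1 to 20 rows; each row is the pose to reach, as a shift and turn from the pose commanded when the call began, along the tool's axes at that moment; what a row does not reach only later rows make up. A row lasts 1/12 s, in which the tool goes at most 41.7 mm and 7.16 degrees, less where a joint would pass 70% of its speed; a pose out of reach is approached as far as the arm can. A call with a number of a shift or a turn outside -1 to 1 is refused whole. A call with a gripper value outside its range is refused whole. "claw" is the closure, from 0 (fully open) to 1 (shut), set as the call begins (left out, the last holds). The fingers move at their own pace and stop on an object; "squeeze" is the grip in N (left out, the last holds). Time passes only in rows, so rows that repeat a pose let the fingers close. It gives the time, the measured TCP pose, the force, the opening and the grip force at its end, in the units of the state.
- get_state(): the state, without advancing time (a new reading comes with each control period).
- snapshot(name): name is "side" or "top"; returns a dict with "pixels" (420x560x3 uint8, blue, green, red), "camera_matrix" (3x3 intrinsics, pixels), "world_to_cam" (4x4, takes a point from world to camera coordinates). Camera axes: x right, y down, z forward; pixel columns grow to the right and rows downward; lengths in m; the calibration is good to about 2 mm. A picture is of the moment at which its call begins. There is no depth.
- finish_job(): hands the job in; it is judged then, once.
The state is a dict: "clock": time; "q": joint angles; "qd": joint speeds; "joint_torque": joint torques, N m; "tool_pos": TCP position; "eef_rot": TCP orientation; "contact_force": force on the tool from outside, world axes, zero at the start; "moment": the same for the moment, N m; "opening": opening from 0.0 (shut) to 1.0 (fully open); "finger_force": force on a finger pad.
Only numpy, scipy, OpenCV 4.12 (cv2) and the standard library are available. Lean on these libraries where they do the work, as an engineer would, in place of code of your own. Each camera call takes 0.05 s, during which the arm holds its last target. There are 200 camera calls.

## Working session

There is one attempt and no reset: what is moved stays moved. The work goes in short steps, Python scripts to look and compute and a tool call to move; the robot and the scene stay as the last step left them, time stands still between calls to the robot, and variables do not carry over. Pictures are saved under pics/ and viewed, at most 11 in all, crops included, and the job is handed in when it is done.

Besides the shell and the picture viewer there is one more tool, called after "Request:" by a JSON object that holds its "name" and its "arguments", one argument or row to a line. play_rows: Moves the arm, as the interface text tells. Its arguments: {"type":"object","properties":{"rows":{"type":"array"},"claw":{"type":"number"},"squeeze":{"type":"number"}},"required":["rows"]}

```bash
ls; mkdir -p pics; python3 - <<'E'
from plant import *
import cv2,numpy as np
s=get_state();print({k:np.round(v,3).tolist() for k,v in s.items()})
try: print('nose',nose_length)
except Exception as e: print(e)
for n in("side","top"):
    d=snapshot(n);cv2.imwrite(f"pics/{n}0.png",d["pixels"]);np.savez(f"{n}0.npz",**d)
    C=np.linalg.inv(d["world_to_cam"]);print(n,C[:3,3].round(3),C[:3,2].round(2),d["camera_matrix"].round(1).tolist())
E
```

```text
pics
{'clock': 0.0, 'q': [-1.093, 0.69, -0.195, 1.566, 0.157, 0.903, -0.215], 'qd': [-0.001, -0.0, -0.0, 0.0, -0.0, 0.0, -0.001], 'joint_torque': [-0.0, -52.756, -1.267, -15.343, -0.053, 0.007, 0.0], 'tool_pos': [0.268, 0.564, 0.404], 'eef_rot': [0.22, 0.975, -0.001, -0.0], 'contact_force': [-0.576, -0.637, 0.422], 'moment': [0.01, -0.024, -0.005], 'finger_force': 0.0, 'opening': 0.998}
nose 0.166
side [0.404 0.85  0.711] [ 0.09 -0.81 -0.58] [[421.8, 0.0, 277.4], [0.0, 421.8, 208.3], [0.0, 0.0, 1.0]]
top [ 0.299 -0.019  1.05 ] [ 0.19 -0.03 -0.98] [[394.9, 0.0, 279.1], [0.0, 394.9, 209.2], [0.0, 0.0, 1.0]]
```

View pics/top0.png

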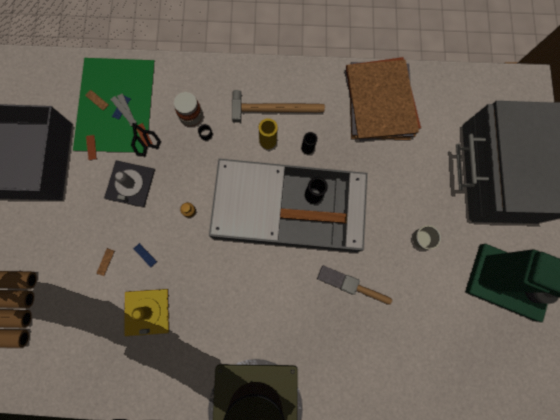

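View pics/side0.png

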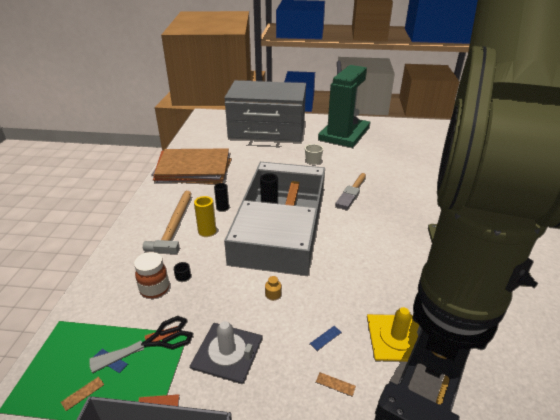

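The top view shows:
- **Trough:** corners near (218,160)–(367,250), with the mouth at x 280–350.
- **Core candidates:**
  - Black tube in the mouth at (317,190), the larger one and standing in the trough, so it's the one meant.
  - Smaller black tube at (309,143), outside the trough.
  - Small collar at (205,132).
  - Yellow tube at (268,133), excluded by colour.
- **Stand candidates:** dark base with grey spigot at (129,183), which is the one meant. The yellow one at (145,312) isn't.

The side view agrees, with the core at (269,188) and the spigot at (226,340). I'll confirm with one enlarged crop.

```bash
cat > h.py <<'E'
import numpy as np,cv2
from plant import *
def load(n,k=0): return dict(np.load(f"{n}{k}.npz"))
def ray(d,uv):
    C=np.linalg.inv(d["world_to_cam"]);v=C[:3,:3]@np.linalg.inv(d["camera_matrix"])@[uv[0],uv[1],1]
    return C[:3,3],v/np.linalg.norm(v)
def onz(d,uv,z):
    o,v=ray(d,uv);return o+v*(z-o[2])/v[2]
def tri(a,ua,b,ub):
    o,v=ray(a,ua);p,w=ray(b,ub)
    A=np.stack([v,-w],1);t=np.linalg.lstsq(A,p-o,rcond=None)[0]
    x,y=o+v*t[0],p+w*t[1];return (x+y)/2,np.linalg.norm(x-y)
def proj(d,P):
    c=d["world_to_cam"]@np.append(P,1);q=d["camera_matrix"]@c[:3];return q[:2]/q[2]
E
python3 - <<'E'
from h import *
t,s=load("top"),load("side")
A=cv2.resize(t["pixels"][150:260,100:380],None,fx=2.8,fy=2.8,interpolation=2)
B=cv2.resize(s["pixels"][155:275,215:335],None,fx=2.3,fy=2.3,interpolation=2)
C=cv2.resize(s["pixels"][300:390,180:280],None,fx=2.9,fy=2.9,interpolation=2)
o=np.zeros((600,800,3),np.uint8);o[:A.shape[0],:A.shape[1]]=A;y=A.shape[0]+4
o[y:y+B.shape[0],:B.shape[1]]=B;o[y:y+C.shape[0],300:300+C.shape[1]]=C
cv2.imwrite("pics/crop0.png",o);print(y)
E
```

```text
312
```

View pics/crop0.png

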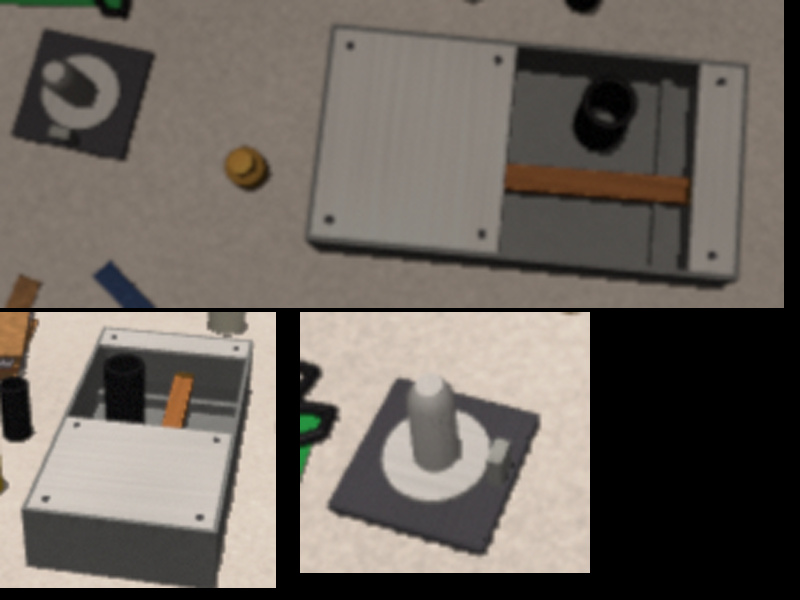

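The crop confirms it. The core in the mouth has its top rim at crop (609,103), about px (317,187). The bar is orange at crop (505–690,165–203). The right stand is the one with the white flange at crop (80,92) and the tip at crop (57,73). Now the measurements.

```bash
python3 - <<'E'
from h import *
t,s=load("top"),load("side")
f=lambda x,y:np.array([x/2.8+100-.2,y/2.8+150-.2])
img=t["pixels"]
# covers mask: bright region within trough
g=cv2.cvtColor(img,cv2.COLOR_BGR2HSV)
cor=[onz(t,f(*c),.079) for c in((335,27),(747,65),(737,277),(308,240))]
print("corners",np.round(cor,4).tolist())
print("len",[round(np.linalg.norm(cor[i]-cor[i-1]),3) for i in range(4)])
m=[onz(t,f(*c),.079) for c in((518,46),(698,64),(689,270),(499,250))]
print("mouth",np.round(m,4).tolist(),np.mean(m,0).round(4))
tc=np.mean(cor,0);ydir=(cor[0]+cor[3]-cor[1]-cor[2])[:2];yaw=np.arctan2(-ydir[0],ydir[1]);print("trough c",tc.round(4),"yaw",np.degrees(yaw).round(2))
b=cv2.inRange(g,(3,110,50),(20,255,255));b[:195]=0;b[235:]=0;b[:,:278]=0;b[:,350:]=0
ys,xs=np.nonzero(b);print(len(xs),xs.min(),xs.max(),ys.min(),ys.max())
P=np.array([onz(t,(x,y),.039)[:2] for x,y in zip(xs,ys)])
r=cv2.minAreaRect(P.astype(np.float32)*1000);print("bar",r,"mean",P.mean(0).round(4))
vx,vy,x0,y0=cv2.fitLine(P.astype(np.float32),cv2.DIST_HUBER,0,.01,.01).ravel();print("bardir",vx,vy,"yaw",np.degrees(np.arctan2(-vx*np.sign(vy),abs(vy))))
R=np.array([[np.cos(yaw),-np.sin(yaw)],[np.sin(yaw),np.cos(yaw)]])
print("bar in trough",((P.mean(0)-tc[:2])@R).round(4))
core=onz(t,f(609,103),.104);print("core",core.round(4),"in trough",((core[:2]-tc[:2])@R).round(4))
sf=onz(t,f(80,92),.014);st=onz(t,f(57,73),.084)
print("foot",sf.round(4),"tip",st.round(4))
h=lambda x,y:np.array([(x-300)/2.9+180-.2,(y-312)/2.9+300-.2])
print("tip side",onz(s,h(429,385),.084).round(4),tri(t,f(57,73),s,h(429,385)))
w=lambda x,y:np.array([x/2.3+215-.2,(y-312)/2.3+155-.2])
print("foot side",onz(s,h(437,454),.014).round(4))
print("core side",onz(s,w(125,365),.104).round(4),tri(t,f(609,103),s,w(125,365)))
print("trough corners side",[onz(s,w(*c),.079)[:3].round(4).tolist() for c in((104,328),(252,342),(218,530),(24,508))])
print("weight",onz(t,f(245,168),.0).round(3))
E
```

```text
corners [[0.61, 0.106, 0.079], [0.585, -0.2718, 0.079], [0.3903, -0.2584, 0.079], [0.4145, 0.1204, 0.079]]
len [np.float64(0.196), np.float64(0.379), np.float64(0.195), np.float64(0.38)]
mouth [[0.5969, -0.0612, 0.079], [0.5846, -0.2265, 0.079], [0.3956, -0.2158, 0.079], [0.4095, -0.0475, 0.079]] [ 0.4966 -0.1378  0.079 ]
trough c [ 0.4999 -0.0759  0.079 ] yaw -3.72
604 280 346 209 222
bar ((479.052001953125, -139.07447814941406), (172.84017944335938, 24.557275772094727), 86.77796173095703) mean [ 0.4788 -0.1396]
bardir 0.05015219 0.99874157 yaw -2.8747146
bar in trough [-0.017  -0.0649]
core [ 0.5392 -0.1415  0.104 ] in trough [ 0.0435 -0.0629]
foot [0.559  0.3534 0.014 ] tip [0.5583 0.35   0.084 ]
tip side [0.5588 0.3552 0.084 ] (array([0.55971776, 0.35172775, 0.07949154]), np.float64(0.00042010587077750966))
foot side [0.5585 0.3557 0.014 ]
core side [ 0.539  -0.1379  0.104 ] (array([ 0.53968762, -0.14179241,  0.10163508]), np.float64(0.00026229926334955724))
trough corners side [[0.5844, -0.2689, 0.079], [0.3883, -0.2539, 0.079], [0.4133, 0.1209, 0.079], [0.6107, 0.1092, 0.079]]
weight [0.492 0.195 0.   ]
```

```bash
cat >> h.py <<'E'
from scipy.spatial.transform import Rotation as Ro
def go(P,yaw,tilt=0.,grasp=True):
    """print row for grasp point P, tool y along heading yaw(deg, from world +y ccw), tool tilt (deg) about tool y"""
    s=get_state();R0=Ro.from_quat(s["eef_rot"]);p0=np.array(s["tool_pos"])
    c,n=np.cos(np.radians(yaw)),np.sin(np.radians(yaw))
    y=np.array([-n,c,0]);z=np.array([0,0,-1.]);x=np.cross(y,z)
    R=Ro.from_matrix(np.stack([x,y,z],1))*Ro.from_euler('y',tilt,degrees=True)
    T=np.array(P)-R.as_matrix()[:,2]*.147
    sh=R0.inv().apply(T-p0)/.5;tu=(R0.inv()*R).as_rotvec()/.5
    print("row",sh.round(3).tolist(),tu.round(3).tolist(),"TCP",T.round(4),"x-axis",R.as_matrix()[:,0].round(3))
def st():
    s=get_state();R=Ro.from_quat(s["eef_rot"]).as_matrix();p=np.array(s["tool_pos"])
    print("t",s["clock"],"grasp",(p+.147*R[:,2]).round(4),"y",R[:,1].round(3),"x",R[:,0].round(3),"F",np.round(s["contact_force"],1),"open",round(s["opening"],3),"ff",round(s["finger_force"],1),"q",np.round(s["q"],2))
E
python3 - <<'E'
from h import *
s=load("side");w=lambda x,y:np.array([x/2.3+215-.2,(y-312)/2.3+155-.2])
yw=np.radians(-3.72);R=np.array([[np.cos(yw),-np.sin(yw)],[np.sin(yw),np.cos(yw)]]);c=np.array([.5,-.0755])
print([((onz(s,w(*q),.039)[:2]-c)@R).round(4) for q in((173,374),(194,377))])
im=cv2.cvtColor(s["pixels"],cv2.COLOR_BGR2HSV)
b=cv2.inRange(im,(3,110,50),(22,255,255))[175:208,275:310]
ys,xs=np.nonzero(b);print(ys.min()+175,[(((onz(s,(275+xs[ys==k].mean(),175+k),.039)[:2]-c)@R).round(4).tolist()) for k in sorted(set(ys))[:4]])
st();go([.42,.2,.258],-3.7);go([.539,-.140,.17],-3.7)
E
```

```text
[array([-0.0019, -0.1533]), array([-0.03  , -0.1509])]
181 [[-0.0131, -0.1597], [-0.0154, -0.1543], [-0.0162, -0.1487], [-0.0156, -0.1429]]
t 0.1 grasp [0.2682 0.564  0.257 ] y [ 0.429  0.903 -0.002] x [-0.903  0.429 -0.   ] F [ 0.6  0.2 -0.3] open 0.998 ff 0.0 q [-1.09  0.69 -0.19  1.57  0.16  0.9  -0.22]
row [-0.587, -0.528, -0.001] [-0.003, -0.0, -0.758] TCP [0.42  0.2   0.405] x-axis [-0.998  0.065  0.   ]
row [-1.094, -1.039, 0.176] [-0.003, -0.0, -0.758] TCP [ 0.539 -0.14   0.317] x-axis [-0.998  0.065  0.   ]
```

Request:
{"name": "play_rows", "arguments": {
  "rows": [
    [[-0.06, -0.05, 0, 0, 0, -0.08], [-0.12, -0.11, 0, 0, 0, -0.15], [-0.18, -0.16, 0, 0, 0, -0.23], [-0.24, -0.21, 0, 0, 0, -0.3], [-0.29, -0.26, 0, 0, 0, -0.38], [-0.35, -0.32, 0, 0, 0, -0.45], [-0.41, -0.37, 0, 0, 0, -0.53], [-0.47, -0.42, 0, 0, 0, -0.61], [-0.53, -0.48, 0, 0, 0, -0.68], [-0.59, -0.53, 0, 0, 0, -0.76], [-0.65, -0.58, 0.02, 0, 0, -0.76], [-0.71, -0.64, 0.04, 0, 0, -0.76], [-0.77, -0.7, 0.06, 0, 0, -0.76], [-0.83, -0.76, 0.08, 0, 0, -0.76], [-0.88, -0.82, 0.1, 0, 0, -0.76], [-0.94, -0.88, 0.12, 0, 0, -0.76], [-0.98, -0.92, 0.13, 0, 0, -0.76], [-1, -0.95, 0.14, 0, 0, -0.76], [-1, -0.95, 0.14, 0, 0, -0.76], [-1, -0.95, 0.14, 0, 0, -0.76]]
  ],
  "claw": 0
}}

```text
clock: 1.77
tool_pos: [0.5157, -0.0802, 0.3341]
eef_rot: [0.033, 0.999, 0.0, -0.001]
contact_force: [0.5, 0.4, -0.4]
opening: 1.0
finger_force: 0.0
```

```bash
python3 - <<'E'
from h import *
st();go([.539,-.140,.155],-3.7);go([.539,-.140,.085],-3.7)
E
```

```text
t 1.7667 grasp [ 0.5155 -0.0801  0.1871] y [0.066 0.998 0.   ] x [-0.998  0.066  0.001] F [ 0.5  0.4 -0.4] open 1.0 ff 0.0 q [ 0.28  0.68 -0.35  1.94  0.39  0.59  1.18]
row [-0.055, -0.116, 0.064] [0.0, -0.003, -0.004] TCP [ 0.539 -0.14   0.302] x-axis [-0.998  0.065  0.   ]
row [-0.055, -0.116, 0.204] [0.0, -0.003, -0.004] TCP [ 0.539 -0.14   0.232] x-axis [-0.998  0.065  0.   ]
```

Request:
{"name": "play_rows", "arguments": {
  "rows": [
    [[-0.03, -0.06, 0.02, 0, 0, 0], [-0.055, -0.1, 0.05, 0, 0, 0], [-0.055, -0.116, 0.065, 0, 0, 0], [-0.055, -0.116, 0.08, 0, 0, 0], [-0.055, -0.116, 0.11, 0, 0, 0], [-0.055, -0.116, 0.14, 0, 0, 0], [-0.055, -0.116, 0.17, 0, 0, 0], [-0.055, -0.116, 0.19, 0, 0, 0], [-0.055, -0.116, 0.2, 0, 0, 0], [-0.055, -0.116, 0.2, 0, 0, 0], [-0.055, -0.116, 0.2, 0, 0, 0]]
  ]
}}

```text
clock: 2.68
tool_pos: [0.5398, -0.1379, 0.235]
eef_rot: [0.031, 1.0, 0.0, 0.0]
contact_force: [-0.2, -0.0, 0.8]
opening: 1.002
finger_force: 0.0
```

Request:
{"name": "play_rows", "arguments": {
  "rows": [
    [[0, 0, 0, 0, 0, 0], [0, 0, 0, 0, 0, 0], [0, 0, 0, 0, 0, 0], [0, 0, 0, 0, 0, 0], [0, 0, 0, 0, 0, 0], [0, 0, 0, 0, 0, 0], [0, 0, 0, 0, 0, 0], [0, 0, 0, 0, 0, 0], [0, 0, 0, 0, 0, 0], [0, 0, 0, 0, 0, 0]]
  ],
  "claw": 1,
  "squeeze": 20
}}

```text
clock: 3.52
tool_pos: [0.5398, -0.1389, 0.2348]
eef_rot: [0.032, 0.999, -0.0, 0.0]
contact_force: [-0.1, -0.7, 1.6]
opening: 0.565
finger_force: 20.0
```

```bash
python3 - <<'E'
from h import *
st();d=snapshot("side");cv2.imwrite("pics/grip.png",cv2.resize(d["pixels"][100:300,170:370],None,fx=3,fy=3))
go([.539,-.140,.235],-3.7);go([.5585,.1,.235],-3.7);go([.5585,.353,.235],-3.7)
E
```

```text
t 3.5167 grasp [ 0.5398 -0.1389  0.0878] y [ 0.064  0.998 -0.   ] x [-0.998  0.064 -0.   ] F [-0.1 -0.7  1.6] open 0.565 ff 20.0 q [ 0.33  0.87 -0.27  1.89  0.49  0.45  1.21]
row [0.001, -0.002, -0.294] [-0.0, 0.001, 0.001] TCP [ 0.539 -0.14   0.382] x-axis [-0.998  0.065  0.   ]
row [-0.007, 0.479, -0.294] [-0.0, 0.001, 0.001] TCP [0.5585 0.1    0.382 ] x-axis [-0.998  0.065  0.   ]
row [0.025, 0.984, -0.294] [-0.0, 0.001, 0.001] TCP [0.5585 0.353  0.382 ] x-axis [-0.998  0.065  0.   ]
```

View pics/grip.png

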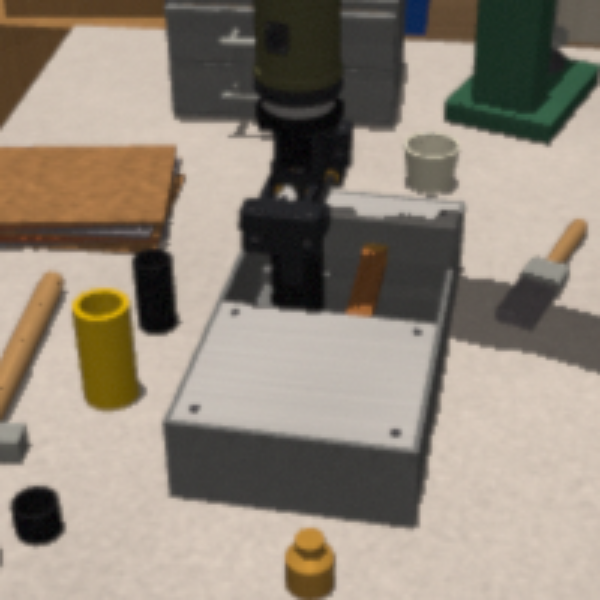

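The opening is 0.565, about 49.7 mm, so the core (black, px ~(300,270) in the crop) is in the grip. Next I lift it and carry it over to the stand.

Request:
{"name": "play_rows", "arguments": {
  "rows": [
    [[0, 0, -0.03, 0, 0, 0], [0, 0, -0.08, 0, 0, 0], [0, 0, -0.14, 0, 0, 0], [0, 0, -0.2, 0, 0, 0], [0, 0, -0.25, 0, 0, 0], [0, 0.03, -0.28, 0, 0, 0], [0, 0.09, -0.294, 0, 0, 0], [0, 0.16, -0.294, 0, 0, 0], [0, 0.23, -0.294, 0, 0, 0], [0, 0.3, -0.294, 0, 0, 0], [0, 0.37, -0.294, 0, 0, 0], [0, 0.44, -0.294, 0, 0, 0], [0, 0.51, -0.294, 0, 0, 0], [0.01, 0.58, -0.294, 0, 0, 0], [0.01, 0.65, -0.294, 0, 0, 0], [0.015, 0.72, -0.294, 0, 0, 0], [0.02, 0.79, -0.294, 0, 0, 0], [0.025, 0.85, -0.294, 0, 0, 0], [0.025, 0.9, -0.294, 0, 0, 0], [0.025, 0.94, -0.294, 0, 0, 0]]
  ]
}}

```text
clock: 5.23
tool_pos: [0.556, 0.334, 0.3813]
eef_rot: [0.03, 1.0, 0.0, -0.001]
contact_force: [0.5, -0.6, -0.5]
opening: 0.567
finger_force: 20.0
```

Request:
{"name": "play_rows", "arguments": {
  "rows": [
    [[0, 0.02, 0, 0, 0, 0], [0, 0.044, 0, 0, 0, 0], [0, 0.044, 0.03, 0, 0, 0], [0, 0.044, 0.06, 0, 0, 0], [0, 0.044, 0.08, 0, 0, 0], [0, 0.044, 0.09, 0, 0, 0], [0, 0.044, 0.09, 0, 0, 0], [0, 0.044, 0.09, 0, 0, 0]]
  ]
}}

```text
clock: 5.9
tool_pos: [0.5589, 0.3525, 0.3369]
eef_rot: [0.032, 0.999, -0.0, 0.0]
contact_force: [-0.1, 0.6, -1.1]
opening: 0.567
finger_force: 20.0
```

```bash
python3 - <<'E'
from h import *
st()
for n in("side","top"):
    d=snapshot(n);np.savez(n+"1.npz",**d)
s,t=load("side",1),load("top",1)
A=s["pixels"][230:380,150:320];B=t["pixels"][110:260,60:230]
cv2.imwrite("pics/over.png",cv2.resize(np.hstack([A,B]),None,fx=2.35,fy=2.35,interpolation=2))
go([.5585,.353,.19],-3.7)
E
```

```text
t 5.9 grasp [0.5589 0.3525 0.1899] y [ 0.065  0.998 -0.   ] x [-0.998  0.065 -0.   ] F [-0.1  0.6 -1.1] open 0.567 ff 20.0 q [-0.46  0.83 -0.33  1.51  0.32  0.86  0.61]
row [0.001, 0.0, 0.001] [0.002, 0.002, 0.001] TCP [0.5585 0.353  0.337 ] x-axis [-0.998  0.065  0.   ]
```

View pics/over.png

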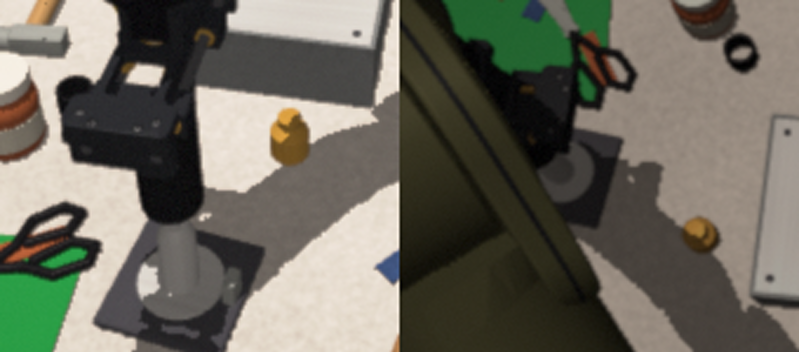

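The core sits above the spigot and lines up with it in the side view: core axis at crop x≈175, spigot axis at ≈175–180. I'll lower it and watch the force.

Request:
{"name": "play_rows", "arguments": {
  "rows": [
    [[0, 0, 0.02, 0, 0, 0], [0, 0, 0.04, 0, 0, 0], [0, 0, 0.05, 0, 0, 0], [0, 0, 0.06, 0, 0, 0], [0, 0, 0.07, 0, 0, 0], [0, 0, 0.08, 0, 0, 0], [0, 0, 0.09, 0, 0, 0], [0, 0, 0.1, 0, 0, 0], [0, 0, 0.11, 0, 0, 0], [0, 0, 0.11, 0, 0, 0]]
  ]
}}

```text
clock: 6.83
tool_pos: [0.5582, 0.3537, 0.2808]
eef_rot: [0.032, 1.0, 0.001, -0.0]
contact_force: [0.4, 3.6, -2.9]
opening: 0.565
finger_force: 20.0
```

Request:
{"name": "play_rows", "arguments": {
  "rows": [
    [[0, 0.004, 0, 0, 0, 0], [0, 0.004, 0.01, 0, 0, 0], [0, 0.004, 0.02, 0, 0, 0], [0, 0.004, 0.03, 0, 0, 0], [0, 0.004, 0.04, 0, 0, 0], [0, 0.004, 0.05, 0, 0, 0], [0, 0.004, 0.06, 0, 0, 0], [0, 0.004, 0.066, 0, 0, 0], [0, 0.004, 0.07, 0, 0, 0], [0, 0.004, 0.072, 0, 0, 0], [0, 0.004, 0.072, 0, 0, 0], [0, 0.004, 0.072, 0, 0, 0]]
  ]
}}

```text
clock: 7.83
tool_pos: [0.5588, 0.3548, 0.2458]
eef_rot: [0.032, 0.999, -0.0, 0.0]
contact_force: [0.1, 0.5, -0.9]
opening: 0.563
finger_force: 20.0
```

Small forces. A bit further down to seat it.

Request:
{"name": "play_rows", "arguments": {
  "rows": [
    [[0, 0, 0.003, 0, 0, 0], [0, 0, 0.006, 0, 0, 0], [0, 0, 0.008, 0, 0, 0], [0, 0, 0.01, 0, 0, 0], [0, 0, 0.01, 0, 0, 0]]
  ]
}}

```text
clock: 8.25
tool_pos: [0.5593, 0.3546, 0.2444]
eef_rot: [0.032, 0.999, -0.0, 0.001]
contact_force: [-4.3, -5.3, 21.3]
opening: 0.565
finger_force: 20.0
```

It stopped at z 0.2444 with 21 N, which puts the rim at the flange. I release and retreat.

Request:
{"name": "play_rows", "arguments": {
  "rows": [
    [[0, 0, -0.004, 0, 0, 0], [0, 0, -0.006, 0, 0, 0], [0, 0, -0.006, 0, 0, 0], [0, 0, -0.006, 0, 0, 0], [0, 0, -0.006, 0, 0, 0], [0, 0, -0.006, 0, 0, 0], [0, 0, -0.006, 0, 0, 0], [0, 0, -0.006, 0, 0, 0]]
  ],
  "claw": 0
}}

```text
clock: 8.92
tool_pos: [0.5587, 0.355, 0.2435]
eef_rot: [0.032, 0.999, -0.0, -0.0]
contact_force: [-0.2, 0.2, -0.3]
opening: 0.997
finger_force: 0.0
```

Request:
{"name": "play_rows", "arguments": {
  "rows": [
    [[0, 0, -0.03, 0, 0, 0], [0, 0, -0.08, 0, 0, 0], [0, 0, -0.14, 0, 0, 0], [0, 0, -0.2, 0, 0, 0], [0, 0, -0.24, 0, 0, 0], [0, -0.06, -0.24, 0, 0, 0], [0, -0.13, -0.24, 0, 0, 0], [0, -0.2, -0.24, 0, 0, 0], [0, -0.27, -0.24, 0, 0, 0], [0, -0.34, -0.24, 0, 0, 0], [0, -0.41, -0.24, 0, 0, 0], [0, -0.45, -0.24, 0, 0, 0], [0, -0.45, -0.24, 0, 0, 0]]
  ]
}}

```text
clock: 10.0
tool_pos: [0.5445, 0.124, 0.3634]
eef_rot: [0.036, 0.999, -0.003, -0.001]
contact_force: [-0.0, -0.8, 0.7]
opening: 1.002
finger_force: 0.0
```

```bash
python3 - <<'E'
from h import *
st()
for n in("side","top"):
    d=snapshot(n);np.savez(n+"2.npz",**d)
s,t=load("side",2),load("top",2)
A=s["pixels"][230:390,150:320];B=t["pixels"][110:270,60:230]
cv2.imwrite("pics/seated.png",cv2.resize(np.hstack([A,B]),None,fx=2.35,fy=2.35,interpolation=2))
# bar grasp: trough point (-.0165,-.100), closing along trough x
yw=np.radians(-3.72);R=np.array([[np.cos(yw),-np.sin(yw)],[np.sin(yw),np.cos(yw)]]);c=np.array([.5,-.0755])
P=R@[-.0165,-.1]+c;print("P",P.round(4))
for y in(-93.3,86.7): go([*P,.15],y)
E
```

```text
t 10.0 grasp [0.5443 0.1232 0.2164] y [ 0.072  0.997 -0.006] x [-0.997  0.072  0.001] F [-0.  -0.8  0.7] open 1.002 ff 0.0 q [-0.09  0.67 -0.36  1.81  0.34  0.73  0.86]
P [ 0.477  -0.1742]
row [0.095, -0.616, 0.133] [0.001, -0.0, 3.126] TCP [ 0.477  -0.1742  0.297 ] x-axis [0.058 0.998 0.   ]
row [0.095, -0.616, 0.133] [0.0, 0.001, -3.158] TCP [ 0.477  -0.1742  0.297 ] x-axis [-0.058 -0.998 -0.   ]
```

View pics/seated.png

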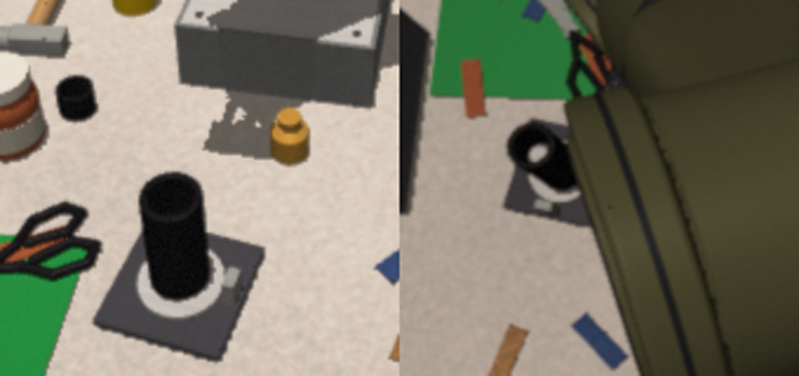

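The core stands upright on the white flange at crop (178,280), fully home. Now I turn the tool 90° on the way to the bar.

Request:
{"name": "play_rows", "arguments": {
  "rows": [
    [[0.02, -0.07, 0, 0, 0, 0.2], [0.04, -0.14, 0, 0, 0, 0.4], [0.06, -0.21, 0, 0, 0, 0.6], [0.08, -0.28, 0, 0, 0, 0.78], [0.09, -0.35, 0, 0, 0, 0.78], [0.09, -0.42, 0, 0, 0, 0.78], [0.09, -0.49, 0, 0, 0, 0.78], [0.09, -0.56, 0, 0, 0, 0.78], [0.09, -0.6, 0, 0, 0, 0.78]]
  ]
}}

```text
clock: 10.85
tool_pos: [0.4807, -0.1685, 0.3637]
eef_rot: [0.226, 0.974, -0.0, 0.001]
contact_force: [0.2, 0.6, 0.7]
opening: 0.999
finger_force: 0.0
```

Request:
{"name": "play_rows", "arguments": {
  "rows": [
    [[0, 0, 0, 0, 0, 0.22], [0, 0, 0, 0, 0, 0.44], [0, 0, 0, 0, 0, 0.66], [0, 0, 0, 0, 0, 0.88], [0, 0, 0, 0, 0, 0.96]]
  ]
}}

```text
clock: 11.27
tool_pos: [0.4817, -0.1641, 0.3638]
eef_rot: [0.451, 0.893, 0.001, 0.0]
contact_force: [-0.5, 0.4, -0.3]
opening: 1.002
finger_force: 0.0
```

Request:
{"name": "play_rows", "arguments": {
  "rows": [
    [[0, 0, 0, 0, 0, 0.22], [0, 0, 0, 0, 0, 0.44], [0, 0, 0, 0, 0, 0.66], [0, 0, 0, 0, 0, 0.88], [0, 0, 0, 0, 0, 0.96]]
  ]
}}

```text
clock: 11.68
tool_pos: [0.4818, -0.1639, 0.3637]
eef_rot: [0.65, 0.76, 0.001, 0.0]
contact_force: [0.3, -0.4, -0.3]
opening: 0.998
finger_force: 0.0
```

Request:
{"name": "play_rows", "arguments": {
  "rows": [
    [[0, 0, 0, 0, 0, 0.2], [0, 0, 0, 0, 0, 0.35], [0, 0, 0, 0, 0, 0.43], [0, 0, 0, 0, 0, 0.43], [0, 0, 0, 0, 0, 0.43]]
  ]
}}

```text
clock: 12.1
tool_pos: [0.4813, -0.1645, 0.3637]
eef_rot: [0.726, 0.688, 0.001, 0.0]
contact_force: [-0.4, -0.8, 0.7]
opening: 0.997
finger_force: 0.0
```

```bash
python3 - <<'E'
from h import *
st();go([.477,-.1742,.11],-93.2);go([.477,-.1742,.041],-93.2)
d=snapshot("side");cv2.imwrite("pics/bar1.png",cv2.resize(d["pixels"][110:290,190:370],None,fx=3,fy=3,interpolation=2))
E
```

```text
t 12.1 grasp [ 0.4815 -0.1644  0.2167] y [ 0.999 -0.054  0.001] x [0.054 0.999 0.001] F [-0.4 -0.8  0.7] open 0.997 ff 0.0 q [ 0.21  0.6   0.04  1.96 -0.04  0.58  0.23]
row [-0.02, -0.008, 0.213] [0.002, -0.002, 0.004] TCP [ 0.477  -0.1742  0.257 ] x-axis [0.056 0.998 0.   ]
row [-0.02, -0.008, 0.351] [0.002, -0.002, 0.004] TCP [ 0.477  -0.1742  0.188 ] x-axis [0.056 0.998 0.   ]
```

View pics/bar1.png

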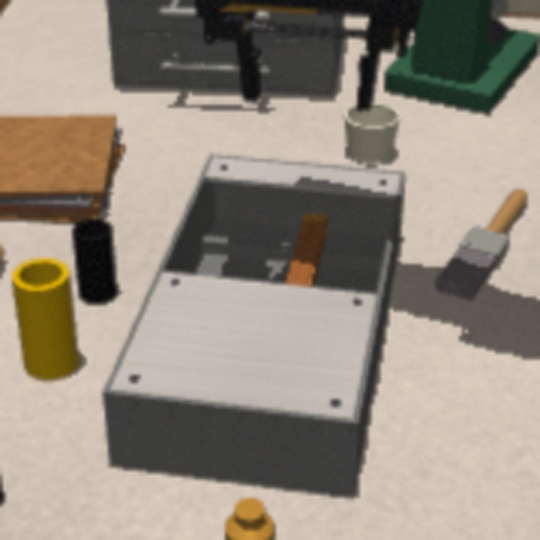

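The bar lies undisturbed, near end at crop (315,214). I descend to it with the jaws across its width.

Request:
{"name": "play_rows", "arguments": {
  "rows": [
    [[-0.01, -0.004, 0.04, 0, 0, 0], [-0.02, -0.008, 0.1, 0, 0, 0], [-0.02, -0.008, 0.16, 0, 0, 0], [-0.02, -0.008, 0.21, 0, 0, 0], [-0.02, -0.008, 0.25, 0, 0, 0], [-0.02, -0.008, 0.28, 0, 0, 0], [-0.02, -0.008, 0.31, 0, 0, 0], [-0.02, -0.008, 0.33, 0, 0, 0], [-0.02, -0.008, 0.345, 0, 0, 0], [-0.02, -0.008, 0.352, 0, 0, 0], [-0.02, -0.008, 0.352, 0, 0, 0], [-0.02, -0.008, 0.352, 0, 0, 0]]
  ]
}}

```text
clock: 13.15
tool_pos: [0.476, -0.1758, 0.1881]
eef_rot: [0.727, 0.686, 0.0, 0.0]
contact_force: [-0.2, 0.4, -0.8]
opening: 1.002
finger_force: 0.0
```

Request:
{"name": "play_rows", "arguments": {
  "rows": [
    [[0, 0, 0, 0, 0, 0], [0, 0, 0, 0, 0, 0], [0, 0, 0, 0, 0, 0], [0, 0, 0, 0, 0, 0], [0, 0, 0, 0, 0, 0], [0, 0, 0, 0, 0, 0], [0, 0, 0, 0, 0, 0], [0, 0, 0, 0, 0, 0], [0, 0, 0, 0, 0, 0], [0, 0, 0, 0, 0, 0], [0, 0, 0, 0, 0, 0], [0, 0, 0, 0, 0, 0]]
  ],
  "claw": 1,
  "squeeze": 55
}}

```text
clock: 14.15
tool_pos: [0.476, -0.1759, 0.1877]
eef_rot: [0.727, 0.686, 0.0, 0.0]
contact_force: [1.5, -0.0, -0.7]
opening: 0.267
finger_force: 55.0
```

```bash
python3 - <<'E'
from h import *
st()
E
```

```text
t 14.15 grasp [ 0.4761 -0.1759  0.0407] y [ 0.998 -0.058  0.001] x [ 0.058  0.998 -0.   ] F [ 1.5 -0.  -0.7] open 0.267 ff 55.0 q [ 0.26  0.92  0.01  2.06 -0.04  0.16  0.25]
```

Opening 0.267, about 23.5 mm, so the bar is held. I lift it 4 mm and slide it 28 mm under the long cover.

Request:
{"name": "play_rows", "arguments": {
  "rows": [
    [[0, 0, -0.004, 0, 0, 0], [0, 0, -0.008, 0, 0, 0], [0.008, 0, -0.008, 0, 0, 0], [0.018, 0, -0.008, 0, 0, 0], [0.028, 0, -0.008, 0, 0, 0], [0.038, 0, -0.008, 0, 0, 0], [0.048, 0, -0.008, 0, 0, 0], [0.056, 0, -0.008, 0, 0, 0], [0.056, 0, -0.008, 0, 0, 0], [0.056, 0, -0.008, 0, 0, 0]]
  ]
}}

```text
clock: 14.98
tool_pos: [0.4775, -0.1475, 0.1917]
eef_rot: [0.727, 0.687, 0.0, -0.0]
contact_force: [0.3, -0.9, -1.3]
opening: 0.265
finger_force: 55.0
```

```bash
python3 - <<'E'
from h import *
st();print(get_state()["moment"])
d=snapshot("side");np.savez("side3.npz",**d);t=snapshot("top")
A=cv2.resize(d["pixels"][140:270,220:350],(400,400),interpolation=2);B=cv2.resize(t["pixels"][150:260,270:380],(400,400),interpolation=2)
cv2.imwrite("pics/slid.png",np.hstack([A,B]))
E
```

```text
t 14.9833 grasp [ 0.4775 -0.1475  0.0447] y [ 0.998 -0.057 -0.   ] x [0.057 0.998 0.   ] F [ 0.3 -0.9 -1.3] open 0.265 ff 55.0 q [ 0.2   0.91  0.01  2.08 -0.07  0.15  0.22]
[-0.23200424  0.11507606  0.01227309]
```

View pics/slid.png

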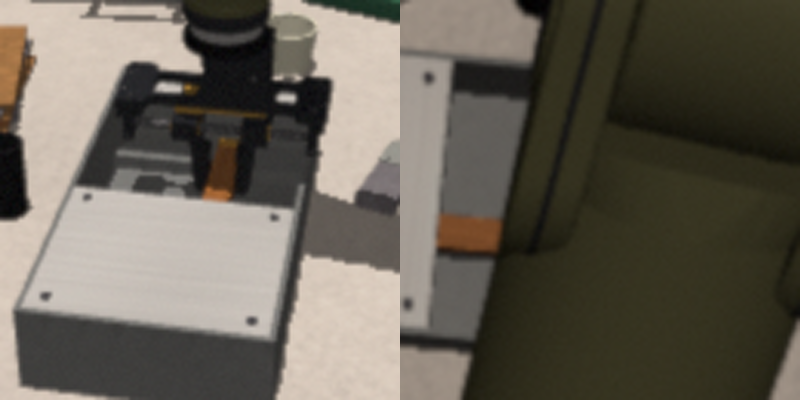

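The near end is hidden behind the gripper. The bar runs straight under the long cover, it's held, and the forces are small. Now I tilt the near end up, about the far end.

Request:
{"name": "play_rows", "arguments": {
  "rows": [
    [[0.011, 0, -0.012, 0, -0.063, 0], [0.022, 0, -0.023, 0, -0.126, 0], [0.034, 0, -0.034, 0, -0.19, 0], [0.047, 0, -0.044, 0, -0.253, 0], [0.047, 0, -0.044, 0, -0.253, 0], [0.047, 0, -0.044, 0, -0.253, 0]]
  ]
}}

```text
clock: 15.58
tool_pos: [0.4789, -0.1241, 0.2137]
eef_rot: [0.725, 0.685, -0.046, 0.043]
contact_force: [0.2, -1.1, -1.8]
opening: 0.271
finger_force: 55.0
```

Request:
{"name": "play_rows", "arguments": {
  "rows": [
    [[0.012, 0, -0.011, 0, -0.063, 0], [0.024, 0, -0.022, 0, -0.126, 0], [0.036, 0, -0.033, 0, -0.19, 0], [0.048, 0, -0.044, 0, -0.253, 0], [0.048, 0, -0.044, 0, -0.253, 0], [0.048, 0, -0.044, 0, -0.253, 0]]
  ]
}}

```text
clock: 16.08
tool_pos: [0.4803, -0.0982, 0.2322]
eef_rot: [0.721, 0.681, -0.092, 0.086]
contact_force: [-0.5, 0.1, -1.7]
opening: 0.267
finger_force: 55.0
```

```bash
python3 - <<'E'
from h import *
st();print(get_state()["moment"])
d=snapshot("side");np.savez("side4.npz",**d);t=snapshot("top")
A=cv2.resize(d["pixels"][110:240,220:350],(400,400),interpolation=2);B=cv2.resize(t["pixels"][150:260,270:380],(400,400),interpolation=2)
cv2.imwrite("pics/tilt.png",np.hstack([A,B]))
E
```

```text
t 16.0833 grasp [ 0.4782 -0.1348  0.0899] y [ 0.998 -0.058 -0.   ] x [ 0.056  0.967 -0.25 ] F [-0.5  0.1 -1.7] open 0.267 ff 55.0 q [-0.18  0.88  0.35  2.12 -0.09  0.18  0.08]
[ 0.13500618  0.018498   -0.00333503]
```

View pics/tilt.png

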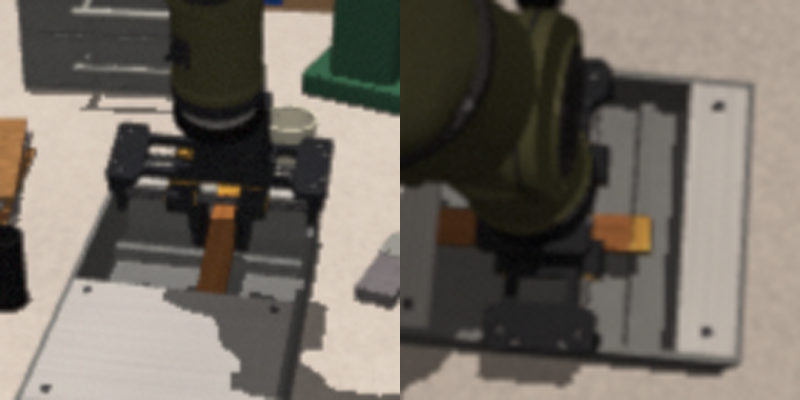

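The brass near end shows at top-crop (651,234), clear of the short cover's edge at x≈690 by about 26 mm. Next I draw it out along its own axis.

Request:
{"name": "play_rows", "arguments": {
  "rows": [
    [[-0.01, 0, 0, 0, 0, 0], [-0.03, 0, 0, 0, 0, 0], [-0.06, 0, 0, 0, 0, 0], [-0.09, 0, 0, 0, 0, 0], [-0.12, 0, 0, 0, 0, 0], [-0.15, 0, 0, 0, 0, 0], [-0.18, 0, 0, 0, 0, 0], [-0.2, 0, 0, 0, 0, 0], [-0.2, 0, 0, 0, 0, 0], [-0.2, 0, 0, 0, 0, 0]]
  ]
}}

```text
clock: 17.02
tool_pos: [0.4743, -0.1954, 0.2576]
eef_rot: [0.722, 0.68, -0.092, 0.087]
contact_force: [0.2, -0.6, -2.2]
opening: 0.267
finger_force: 55.0
```

Request:
{"name": "play_rows", "arguments": {
  "rows": [
    [[-0.02, 0, 0, 0, 0, 0], [-0.05, 0, 0, 0, 0, 0], [-0.08, 0, 0, 0, 0, 0], [-0.11, 0, 0, 0, 0, 0], [-0.14, 0, 0, 0, 0, 0], [-0.16, 0, 0, 0, 0, 0], [-0.18, 0, 0, 0, 0, 0], [-0.18, 0, 0, 0, 0, 0], [-0.18, 0, 0, 0, 0, 0]]
  ]
}}

```text
clock: 17.77
tool_pos: [0.4696, -0.2815, 0.2799]
eef_rot: [0.722, 0.681, -0.092, 0.086]
contact_force: [0.2, 1.1, -1.4]
opening: 0.265
finger_force: 55.0
```

```bash
python3 - <<'E'
from h import *
st();print(get_state()["moment"])
d=snapshot("side");t=snapshot("top")
np.savez("side5.npz",**d);np.savez("top5.npz",**t)
A=cv2.resize(d["pixels"][80:260,200:380],(400,400),interpolation=2);B=cv2.resize(t["pixels"][140:280,260:450],(400,295),interpolation=2)
o=np.zeros((400,800,3),np.uint8);o[:,:400]=A;o[:295,400:]=B;cv2.imwrite("pics/drawn.png",o)
E
```

```text
t 17.7667 grasp [ 0.4674 -0.3181  0.1376] y [ 0.998 -0.058 -0.   ] x [ 0.056  0.967 -0.25 ] F [ 0.2  1.1 -1.4] open 0.265 ff 55.0 q [0.2  0.8  0.31 1.98 0.05 0.3  0.31]
[0.12991166 0.05715042 0.01060335]
```

View pics/drawn.png

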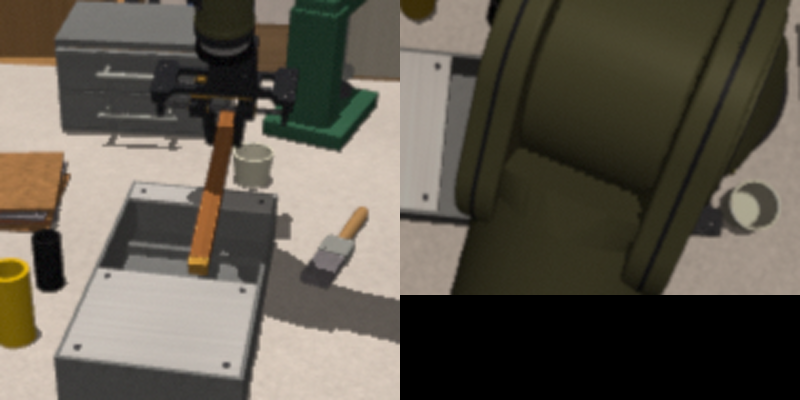

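The far brass end is out of the long cover (side-crop (198,267)), clear of its edge. Lifting straight up.

Request:
{"name": "play_rows", "arguments": {
  "rows": [
    [[-0.004, 0, -0.015, 0, 0, 0], [-0.012, 0, -0.045, 0, 0, 0], [-0.022, 0, -0.085, 0, 0, 0], [-0.032, 0, -0.125, 0, 0, 0], [-0.043, 0, -0.165, 0, 0, 0], [-0.053, 0, -0.205, 0, 0, 0], [-0.063, 0, -0.245, 0, 0, 0], [-0.073, 0, -0.285, 0, 0, 0], [-0.08, 0, -0.31, 0, 0, 0], [-0.085, 0, -0.33, 0, 0, 0], [-0.085, 0, -0.33, 0, 0, 0], [-0.085, 0, -0.33, 0, 0, 0], [-0.085, 0, -0.33, 0, 0, 0], [-0.085, 0, -0.33, 0, 0, 0], [-0.085, 0, -0.33, 0, 0, 0]]
  ]
}}

```text
clock: 19.12
tool_pos: [0.4695, -0.2811, 0.4496]
eef_rot: [0.721, 0.681, -0.092, 0.086]
contact_force: [-0.1, -0.0, -2.0]
opening: 0.27
finger_force: 55.0
```

```bash
python3 - <<'E'
from h import *
st();s=get_state();print(np.round(s["qd"],4))
d=snapshot("side");np.savez("side6.npz",**d)
cv2.imwrite("pics/final.png",d["pixels"])
R=Ro.from_quat(s["eef_rot"]).as_matrix();g=np.array(s["tool_pos"])+.147*R[:,2]
far=g+.244*R[:,0]+.022*R[:,2];print("far bottom",far.round(3),"px",proj(d,far).round(0))
E
```

```text
t 19.1167 grasp [ 0.4671 -0.3177  0.3073] y [ 0.998 -0.058 -0.002] x [ 0.055  0.967 -0.25 ] F [-0.1 -0.  -2. ] open 0.27 ff 55.0 q [0.16 0.53 0.36 1.82 0.08 0.72 0.35]
[ 0.0027 -0.0019  0.0028 -0.0074 -0.0006  0.0013  0.0018]
far bottom [ 0.48  -0.087  0.225] px [289. 148.]
```

View pics/final.png

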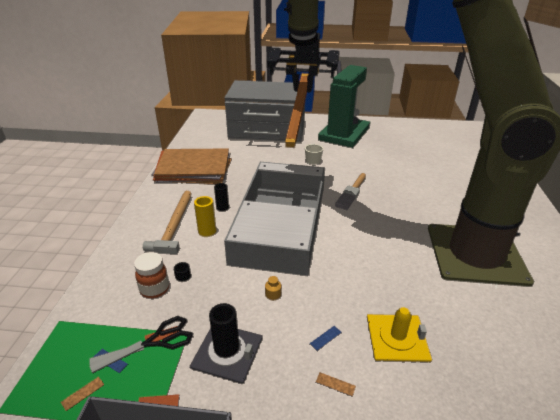

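The bar is held high, with its far end at px (293,143). That matches the predicted (289,148), so its lowest point is about 0.22 m, above the 0.159 m needed. The core is on its spigot at (225,330) and the bystanders haven't moved.

```bash
python3 -c "
from plant import *
print(finish_job())"
```

```text
the job is handed in; nothing more can be done
None
```

I've handed the job in: the core is seated on its spigot, and the straightedge is out of the trough, held still with its lowest point about 14 cm above the covers; the hand-in gave no verdict.

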